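# Empty oil tin through the sprung flap of the empties bin

### The arm

A 6-joint arm with a two-finger parallel gripper is mounted at the origin on the work surface. World frame = base frame: x ahead of the robot, y to its left, z up, the work surface at z = 0. Lengths are in mm, angles in rad, forces in N, time in s.
With the tool pointing down it reaches from about 350 to 975 mm from the base axis. Payload 7.1 kg.
Tool frame: the origin (TCP) lies between the finger pads; the fingertips stand 8 mm ahead of it and the grasp point (between the pads) lies 11 mm behind it (ctrl.tips_ahead is the distance from the TCP to the fingertips, in mm); y points along the fingers, z is the direction in which the jaws open and shut, and the axes are right-handed (so a half turn about y gives the same grasp; the last joint's range is limited). The gripper opens to 88 mm and grips with 3 to 60 N. Pads are 20 mm wide; open, the fingers measure 115 mm over their backs; the gripper's body (75 mm by 178 mm) begins 61 mm behind the grasp point.
Start: joints at [1.223, 0.423, 1.63, -0, 1.089, -0.019], TCP at [201.785, 591.513, 230.675] pointing down, gripper open.
Joint ranges: [-3, 3], [-0.9, 2.11], [0.09, 2.58], [-1.31, 4.45], [0.11, 2.69], [-2.54, 2.54]. Speed limits (rad/s): [2.39, 2.39, 3.01, 3.14, 3.14, 3.14].

### API

Orientations are given as a rotation vector (axis times angle).
In Python, from workcell import ctrl gives the robot as it stands.
- The arm moves only by the shell command python3 -m creep 'ROWS'. ROWS is JSON, a list of rows, each an object of numbers: "tx", "ty", "tz": the shift along the world's x, y, z in mm; "rx", "ry", "rz": the turn, a rotation vector about the world's x, y, z in rad; "fingers": the closure in counts, from 0 (fully open) to 255 (shut). A call has 1 to 10 rows; each row is the pose to reach, as a shift and turn from the pose commanded when the call began; what a row does not reach only later rows make up. A row lasts 1/8 s, in which the tool goes at most 62.5 mm and 10.7 degrees, less where a joint would pass 70% of its speed; a pose out of reach is approached as far as the arm can. A call with a gripper value outside its range is refused whole. The fingers move at their own pace and stop on an object; the grip force is fixed at half the most. Time passes only in rows, so rows that repeat a pose let the fingers close. It gives the time, the measured TCP pose, the force and the opening at its end, in the units of the state.
- ctrl.get_obs(): the state, without advancing time (a new reading comes with each control period).
- ctrl.get_image(name): name is "scene" or "side" or "wrist"; returns a dict with "pixels" (384x512x3 uint8, blue, green, red), "intrinsics" (3x3 intrinsics, pixels), "rvec" (rotation vector, rad) and "tvec" (3), from world to camera coordinates, as OpenCV has them. Camera axes: x right, y down, z forward; pixel columns grow to the right and rows downward; lengths in mm; the calibration is good to about 2 mm. A picture is of the moment at which its call begins. There is no depth.
- ctrl.close_job(): hands the job in, once; it reports no verdict.
The state is a dict: "t": time; "qpos": joint angles; "qvel": joint speeds; "joint_torque": joint torques, N m; "ee_pos": TCP position; "orientation": TCP orientation; "ft_force": force on the tool from outside, world axes, zero at the start; "moment": the same for the moment, N m; "width": finger opening in mm.
Only numpy, scipy, OpenCV 4.12 (cv2) and the standard library are available. Lean on these libraries where they do the work, as an engineer would, in place of code of your own. Each camera call takes 0.05 s, during which the arm holds its last target.

### The job

The yellow oil tin on the serving counter is empty: post it foot first through the orange sprung flap of the grey empties bin and push it right in, so that it drops inside and the flap swings fully shut behind it. Leave the sauce bottle and the jar standing where they are, and do not shove or tip the bin.

Things in the scene. Friction and masses are not known exactly. Their poses are not given: they have to be found in the camera images.
- bin: grey hollow empties bin, 260 (x) x 200 (y) x 265 mm tall, 3.5 kg, standing loose. Origin: centre of its underside, z up. Its low front is towards its own -x: front wall 177 mm high, from whose top edge a steel face slants back and up at 35 degrees from level (150 mm up the slope) to the flat top. In the middle of that face is the mouth with the orange flap
- bin_mouth (a point): centre of the mouth, on the outer surface of the slanted face, 69 mm before the bin's origin and 220 mm up; axes as the bin's. Mouth 74 mm wide (bin y) x 60 mm high (up the slope). The way in is square to the face, 35 degrees from vertical: direction (0.574, 0, -0.819) in bin axes; a chute 60 mm long guides below and at both sides, then the inside is empty
- flap (a joint): orange flap, 70 mm wide, 60 mm from hinge to free edge, hinged on the mouth's upper edge. 0 = shut, grows as it swings inwards, stop at 1.5 rad. Its spring (0.04 N m shut, 0.12 wide open) presses on what passes under it and usually holds the tin in the chute by friction until the tin's top end is past the flap's free edge, 55 mm inside the mouth
- tin: empty yellow oil tin, green panel, 0.07 to 0.15 kg, upright: 36 mm (its x) x 56 mm (its y) x 150 mm tall, plus a red cap (24 mm across, 8 mm high) amid the top. Origin: centre of its foot, z up. It fits the mouth foot first with the 56 mm side along the mouth's width; fingers gripping its sides are too wide for the mouth, shut fingers pushing on the cap are not
- tin_mid (a point): middle of the tin, 75 mm from its foot
- tin_nose (a point): centre of the tin's foot, the end that goes in first
- ketchup: bystander: red sauce bottle, 58 mm across, 135 mm tall, 0.4 kg, standing loose. Origin: centre of its foot
- pickles: bystander: green glass jar with a brass lid, 68 mm across, 105 mm tall, 0.4 kg, standing loose. Origin: centre of its foot
Mind the look-alikes: they are no part of the job. Of the things that look like the tin, the middle-sized one is meant.

How it is judged (in metres and radians):
On the way:
1. the tin, at a slant, has pushed the flap in with its foot and is some way into the mouth (value of joint flap above 0.6 rad and distance between tin_nose and bin_mouth below 0.13 m and z of tin_nose in the frame of bin below 0.205 m and x of tin_nose in the frame of bin above -0.075 m and angle between tin's own z axis and vertical between 0.3 and 0.95 rad), for 0.1 s.
At the end, for the whole second after the job is handed in: The tin lies at rest wholly inside the bin (its middle within the bin's walls and below 160 mm), the flap is shut (under 0.08 rad), the bin has moved less than 25 mm, and the sauce bottle and the jar stand within 30 mm of where they were (x of tin_mid in the frame of bin between -0.13 and 0.13 m and y of tin_mid in the frame of bin between -0.1 and 0.1 m and z of tin_mid in the frame of bin between 0 and 0.16 m and value of joint flap below 0.08 rad and linear speed of tin below 0.03 m/s and distance of bin from where it was at the start of the episode below 0.025 m and distance of each of ketchup, pickles from where it was at the start of the episode below 0.03 m and angle between each of ketchup, pickles's own z axis and vertical below 0.2 rad); the robot touches nothing.
It fails at once if the bin is shoved more than 25 mm or tipped (distance of bin from where it was at the start of the episode above 0.025 m or angle between bin's own z axis and vertical above 0.12 rad).
It fails at once if the sauce bottle is moved more than 30 mm or tipped (distance of ketchup from where it was at the start of the episode above 0.03 m or angle between ketchup's own z axis and vertical above 0.2 rad).
It fails at once if the jar is moved more than 30 mm or tipped (distance of pickles from where it was at the start of the episode above 0.03 m or angle between pickles's own z axis and vertical above 0.2 rad).
It also fails if it takes over 48 s, if anything falls off the work surface, if the arm or the gripper's body presses on something with over 40 N, if the wrist force passes 120 N, or if a joint passes its speed limit or range.

## Working session

There is one attempt and no reset: what is moved stays moved. The work goes in short steps, Python scripts to look and compute and a shell command to move; the robot and the scene stay as the last step left them, time stands still between calls to the robot, and variables do not carry over. Pictures are saved under pics/ and viewed, and the job is handed in when it is done.

```bash
mkdir -p pics; ls; cat > h.py <<'E'
import numpy as np, cv2
from workcell import ctrl
def cam(n,save=None):
    d=ctrl.get_image(n); im=np.array(d['pixels']); 
    if save: cv2.imwrite('pics/'+save,im)
    R=cv2.Rodrigues(np.array(d['rvec'],float))[0]; t=np.array(d['tvec'],float).ravel()
    return im,np.array(d['intrinsics'],float),R,t
def ray(c,u,v):
    _,K,R,t=c
    d=R.T@np.linalg.inv(K)@np.array([u,v,1.]); return -R.T@t,d/np.linalg.norm(d)
def plane(c,u,v,z):
    o,d=ray(c,u,v); return o+d*(z-o[2])/d[2]
def tri(rs):
    A=np.zeros((3,3));b=np.zeros(3)
    for o,d in rs:
        P=np.eye(3)-np.outer(d,d);A+=P;b+=P@o
    x=np.linalg.solve(A,b); return x,[np.linalg.norm((np.eye(3)-np.outer(d,d))@(x-o)) for o,d in rs]
def proj(c,p):
    _,K,R,t=c; q=K@(R@np.asarray(p,float)+t); return q[:2]/q[2]
E
python3 - <<'E'
from h import *
for n in('scene','side','wrist'):
    c=cam(n,n+'0.png'); print(n,(-c[2].T@c[3]).round(),c[2][2].round(2),c[1][0,0])
print(ctrl.get_obs())
E
```

```text
pics
scene [ 857. -346. 1028.] [-0.3   0.48 -0.83] 422.3197470287693
side [ 212. -593. 1111.] [ 0.27  0.59 -0.76] 499.12254186235833
wrist [138. 614. 384.] [ 0.24 -0.08 -0.97] 325.1990706452014
{'t': 0.15, 'qpos': array([ 1.22300925e+00,  4.23690597e-01,  1.63048468e+00, -1.45385830e-05,
        1.08859251e+00, -1.90035663e-02]), 'qvel': array([-0.00125578, -0.00335097, -0.00291031,  0.00044088,  0.00261214,
        0.0012589 ]), 'joint_torque': array([-1.64078341e-03, -5.44986212e+01, -2.73920327e+01,  6.42581843e-02,
        2.04569375e-02, -4.86069757e-05]), 'ee_pos': array([201.64899486, 591.14278552, 230.07616436]), 'orientation': array([-1.55651358,  0.25821036, -0.25789239]), 'ft_force': array([-0.68955777,  1.00344951, -0.20699759]), 'moment': array([ 0.02970398, -0.00338585, -0.01266686]), 'width': 87.69664740295096}
```

View pics/scene0.png

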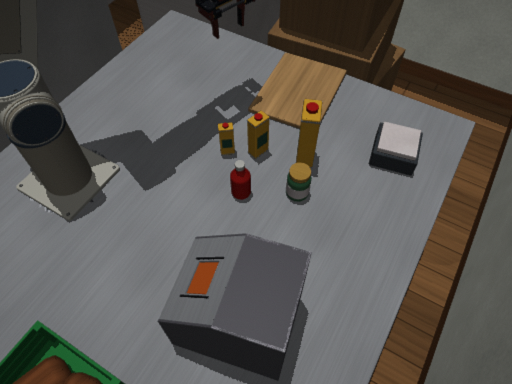

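View pics/side0.png

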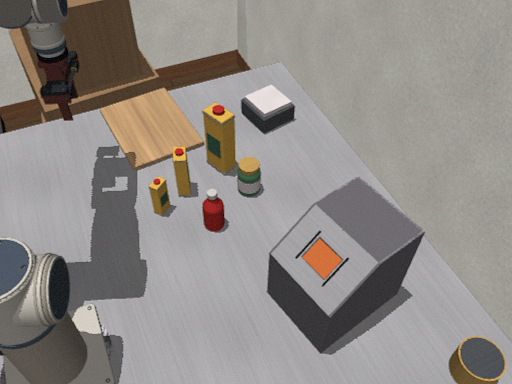

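View pics/wrist0.png

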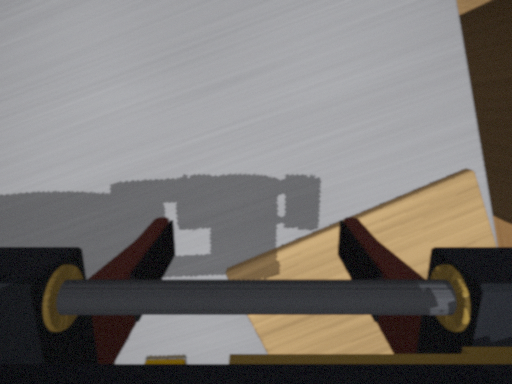

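Look-alikes: the small tin is at scene (227,138) / side (160,196), the middle one at scene (258,134) / side (181,171), and the tall one at scene (310,130) / side (220,138). The middle one fits "middle-sized". Next I'll measure the caps and feet and enlarge a crop to confirm.

```bash
python3 - <<'E'
from h import *
S=cam('scene');D=cam('side')
def comps(im,f,mn=8):
    hsv=cv2.cvtColor(im,cv2.COLOR_BGR2HSV); m=f(hsv).astype(np.uint8)
    n,l,s,c=cv2.connectedComponentsWithStats(m)
    return [(s[i].tolist(),c[i].round(1).tolist()) for i in range(1,n) if s[i][4]>mn],l
red=lambda h:((h[...,0]<6)|(h[...,0]>174))&(h[...,1]>170)&(h[...,2]>70)
org=lambda h:(h[...,0]>5)&(h[...,0]<14)&(h[...,1]>200)&(h[...,2]>120)
yel=lambda h:(h[...,0]>17)&(h[...,0]<27)&(h[...,1]>180)&(h[...,2]>70)
for nm,f in(('red',red),('org',org),('yel',yel)):
    for n,c in(('S',S),('D',D)): print(nm,n,comps(c[0],f,12)[0])
a=cv2.resize(S[0][85:215,205:335],None,fx=3,fy=3,interpolation=cv2.INTER_CUBIC)
b=cv2.resize(D[0][95:225,140:270],None,fx=3,fy=3,interpolation=cv2.INTER_CUBIC)
cv2.imwrite('pics/crop1.png',np.hstack([a,b]))
a=cv2.resize(S[0][225:375,155:320],None,fx=2.4,fy=2.4,interpolation=cv2.INTER_CUBIC)
b=cv2.resize(D[0][170:350,262:427],None,fx=2.4,fy=2.4,interpolation=cv2.INTER_CUBIC)
b=b[:432];a=cv2.copyMakeBorder(a,0,432-a.shape[0],0,0,cv2.BORDER_CONSTANT)
cv2.imwrite('pics/crop2.png',np.hstack([a,b]))
E
```

```text
red S [([307, 103, 11, 9, 80], [312.1, 106.8]), ([255, 113, 7, 7, 39], [257.8, 116.1]), ([223, 123, 5, 5, 22], [224.9, 124.9]), ([231, 169, 19, 15, 178], [239.6, 176.9])]
red D [([213, 105, 11, 10, 88], [217.9, 109.7]), ([175, 149, 8, 6, 42], [178.7, 151.5]), ([154, 179, 6, 5, 26], [156.5, 181.0]), ([203, 199, 21, 32, 571], [213.2, 214.1])]
org S [([188, 263, 30, 31, 546], [202.3, 277.7])]
org D []
yel S [([302, 99, 20, 23, 262], [311.4, 111.6]), ([248, 111, 21, 16, 111], [258.0, 119.2]), ([218, 123, 15, 8, 66], [224.9, 126.8]), ([297, 123, 22, 44, 658], [307.1, 143.0]), ([255, 129, 8, 28, 40], [255.8, 140.9]), ([220, 131, 13, 9, 95], [226.2, 135.0]), ([221, 145, 13, 9, 63], [227.6, 150.2])]
yel D [([233, 148, 2, 12, 15], [233.7, 153.1])]
```

View pics/crop1.png

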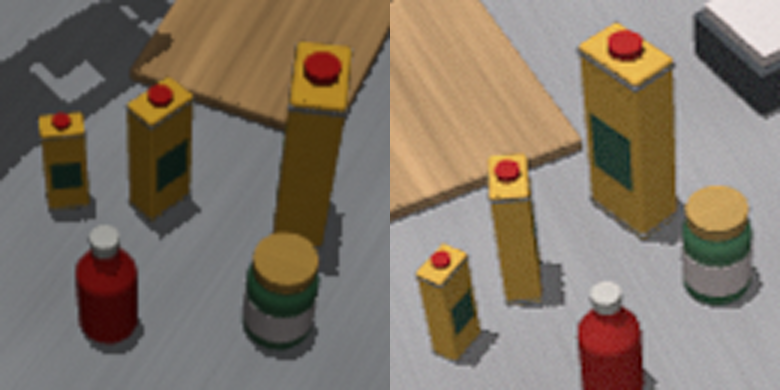

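View pics/crop2.png

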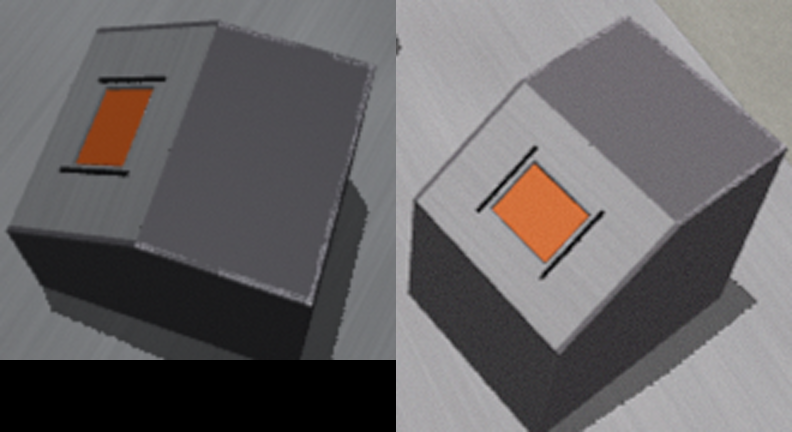

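```bash
cat > m.py <<'E'
from h import *
S=cam('scene');D=cam('side')
s=lambda x,y:(155+x/2.4,225+y/2.4)
d=lambda x,y:(262+(x-396)/2.4,170+y/2.4)
P={'ridgeF':(s(218,22),d(525,82)),'ridgeN':(s(137,242),d(675,222)),'lowF':(s(97,30),d(415,200)),'lowN':(s(10,230),d(558,352)),'backF':(s(375,67),d(628,18)),'backN':(s(310,303),d(783,150)),
'slitF1':(s(100,79),d(478,211)),'slitF2':(s(165,79),d(536,148)),'slitN1':(s(61,170),d(541,278)),'slitN2':(s(128,174),d(603,212)),
'flTopF':(s(154,87),d(535,163)),'flTopN':(s(123,165),d(588,214)),'flBotF':(s(106,87),d(491,208)),'flBotN':(s(77,164),d(545,262)),
'cap':((257.8,116.1),(178.7,151.5)),'capL':((312.1,106.8),(217.9,109.7)),'capS':((224.9,124.9),(156.5,181)),}
O={}
for k,(a,b) in P.items():
    x,e=tri([ray(S,*a),ray(D,*b)]); O[k]=x; print(k,x.round(1),np.round(e,1))
E
python3 m.py
```

```text
ridgeF [632.3 -10.1 265.8] [2.3 2.3]
ridgeN [ 675.4 -195.5  263.3] [0.1 0.1]
lowF [512.5 -35.5 177.7] [1.4 1.4]
lowN [ 558.  -225.3  176.8] [0.4 0.4]
backF [764.2  22.5 262.5] [1.9 1.9]
backN [ 807.2 -167.5  259.4] [1.1 1.1]
slitF1 [552.3 -82.5 200.3] [1.6 1.6]
slitF2 [615.1 -67.9 243.5] [1.2 1.2]
slitN1 [ 571.4 -166.4  198.6] [0.7 0.7]
slitN2 [ 634.8 -151.6  243.4] [0.9 0.9]
flTopF [609.3 -77.1 236.4] [2. 2.]
flTopN [ 625.  -145.4  236.8] [0.4 0.4]
flBotF [562.9 -87.3 204.9] [1.3 1.3]
flBotN [ 581.  -155.8  202.3] [0.4 0.4]
cap [433.6 374.6 159. ] [1.3 1.3]
capL [570.6 425.5 220.8] [1.3 1.3]
capS [351.8 326.7 123.4] [0.7 0.7]
```

The crop confirms the middle tin: 159 mm to the cap top against 123 and 221 mm for the others. The bin ridge and low edge come out at 264 and 177 mm, as stated. Next come the tin's yaw, its top and foot, and the bystanders.

```bash
cat >> m.py <<'E'
print('---')
def avg(*v): return sum(v)/len(v)
yax=avg(O['ridgeF']-O['ridgeN'],O['lowF']-O['lowN'],O['backF']-O['backN']); xax=avg(O['backF']-O['lowF'],O['backN']-O['lowN'])
print('bin yaw',np.arctan2(-yax[0],yax[1]),np.arctan2(xax[1],xax[0]))
c=avg(O['lowF'],O['lowN'],O['backF'],O['backN']); print('bin c',c)
print('mouth',avg(*[O[k] for k in O if k.startswith('fl')]),avg(*[O[k] for k in O if k.startswith('slit')]))
def quad(c,hz,crop,off,sc=3,x0=0,f=None):
    sub=c[0][crop[0]:crop[1],crop[2]:crop[3]]; h=cv2.cvtColor(sub,cv2.COLOR_BGR2HSV); return h
for c,(r0,r1,c0,c1),n in((S,(105,165,240,278),'S'),(D,(142,205,165,200),'D')):
    cr=cv2.resize(c[0][r0:r1,c0:c1],None,fx=9,fy=9,interpolation=cv2.INTER_CUBIC); cv2.imwrite('pics/t%s.png'%n,cr)
E
python3 m.py | sed -n '/---/,$p'; python3 - <<'E'
import cv2,numpy as np
a=cv2.imread('pics/tS.png');b=cv2.imread('pics/tD.png')
h=max(a.shape[0],b.shape[0]);p=lambda x:cv2.copyMakeBorder(x,0,h-x.shape[0],0,0,0)
print(a.shape,b.shape);cv2.imwrite('pics/t2.png',np.clip(1.6*np.hstack([p(a),p(b)]),0,255))
E
```

```text
---
bin yaw 0.2288585339504665 0.22710551205697044
bin c [ 660.46546145 -101.44500907  219.08645038]
mouth [ 594.55872072 -116.39486211  220.11619346] [ 593.40279088 -117.114266    221.43433036]
(540, 342, 3) (567, 315, 3)[ WARN:0@0.045] global loadsave.cpp:1063 imwrite_ Unsupported depth image for selected encoder is fallbacked to CV_8U.
```

View pics/t2.png

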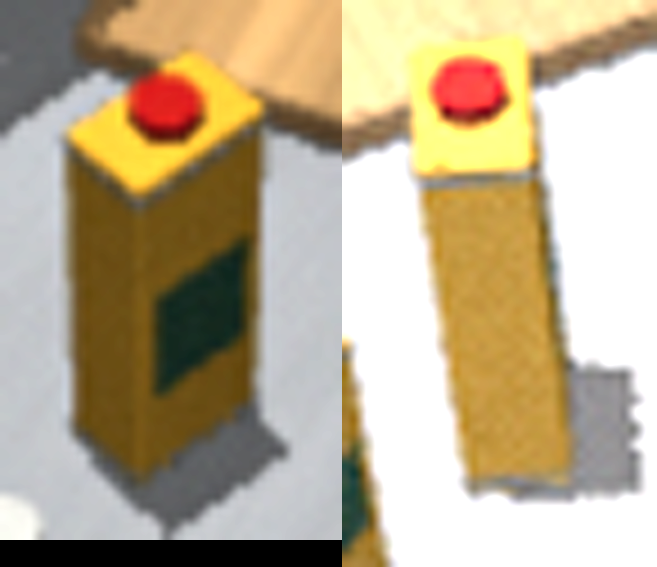

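The crop shows the middle tin. In the scene view its top corners are at crop (67,135), (140,195), (262,103) and (190,50), and the broad panel face looks right. The side view shows a narrow face, with its foot edge from (468,485) to (572,478).

```bash
cat > t.py <<'E'
from h import *
from scipy.spatial.transform import Rotation as Ro
S=cam('scene');D=cam('side')
s=lambda x,y:(240+x/9-.5+.06,105+y/9-.5+.06); d=lambda x,y:(165+(x-342)/9-.45,142+y/9-.45)
ts=[plane(S,*s(*p),150) for p in((67,135),(140,195),(262,103),(190,50))]
td=[plane(D,*d(*p),150) for p in((410,42),(530,37),(535,174),(416,178))]
fs=[plane(S,*s(*p),0) for p in((75,430),(140,480),(255,405))]
fd=[plane(D,*d(*p),0) for p in((468,485),(572,478))]
for n,l in(('topS',ts),('topD',td),('footS',fs),('footD',fd)):
    print(n,np.round([p[:2] for p in l],1).tolist())
    for i in range(len(l)-1):
        v=l[i+1]-l[i]; print('  len %.1f ang %.1f'%(np.hypot(*v[:2]),np.degrees(np.arctan2(v[1],v[0]))))
print('centres',np.mean(ts,0),np.mean(td,0),(fs[0]+fs[2])/2)
# bystanders: foot by ray
print('ketchup base',plane(S,240,196,0),plane(D,214,229,0),'jar',plane(S,299,199,0),plane(D,249,193,0))
o=ctrl.get_obs();print(Ro.from_rotvec(o['orientation']).as_matrix().round(3))
E
python3 t.py
```

```text
topS [[409.1, 356.7], [441.8, 346.6], [455.0, 399.8], [423.7, 408.2]]
  len 34.3 ang -17.2
  len 54.8 ang 76.1
  len 32.4 ang 164.9
topD [[425.6, 409.0], [460.1, 396.5], [442.2, 339.9], [409.1, 352.4]]
  len 36.7 ang -20.0
  len 59.4 ang -107.6
  len 35.4 ang 159.2
footS [[407.6, 359.1], [438.4, 351.7], [455.8, 400.7]]
  len 31.6 ang -13.7
  len 52.0 ang 70.4
footD [[411.7, 359.8], [443.7, 349.1]]
  len 33.7 ang -18.4
centres [432.38599417 377.79567359 150.        ] [434.26732446 374.46413759 150.        ] [431.71722075 379.919707     0.        ]
ketchup base [472.72945054 208.15529691   0.        ] [462.49891933 203.97667834   0.        ] jar [624.85003436 286.51541985   0.        ] [604.59549182 285.9737882    0.        ]
[[ 0.946 -0.     0.323]
 [-0.323 -0.     0.946]
 [-0.    -1.    -0.   ]]
```

Tin centre is about (433, 376), with its narrow axis at about -17.3° and its foot at z≈0. I'll go above it and turn the jaws across the 36 mm.

```bash
python3 -m creep '[{"tx":58,"ty":-54,"tz":10,"rz":-0.18},{"tx":116,"ty":-108,"tz":10,"rz":-0.36},{"tx":174,"ty":-162,"tz":10,"rz":-0.54},{"tx":231,"ty":-215,"tz":10,"rz":-0.72},{"tx":231,"ty":-215,"tz":10,"rz":-0.9},{"tx":231,"ty":-215,"tz":10,"rz":-1.08},{"tx":231,"ty":-215,"tz":10,"rz":-1.26},{"tx":231,"ty":-215,"tz":10,"rz":-1.44},{"tx":231,"ty":-215,"tz":10,"rz":-1.543},{"tx":231,"ty":-215,"tz":10,"rz":-1.543}]'
python3 - <<'E'
from h import *
cam('wrist','w1.png'); cam('side','s1.png');o=ctrl.get_obs();print(o['ee_pos'],o['qpos'].round(2),cv2.Rodrigues(o['orientation'])[0].round(3))
E
```

```text
[201.81822012 591.51995542 230.68465445] [ 1.22  0.42  1.63 -0.    1.09 -0.02] [[ 0.946  0.     0.323]
 [-0.323  0.     0.946]
 [ 0.    -1.     0.   ]]schema error: expected keys tx, ty, tz, rx, ry, rz, fingers
```

View pics/w1.png

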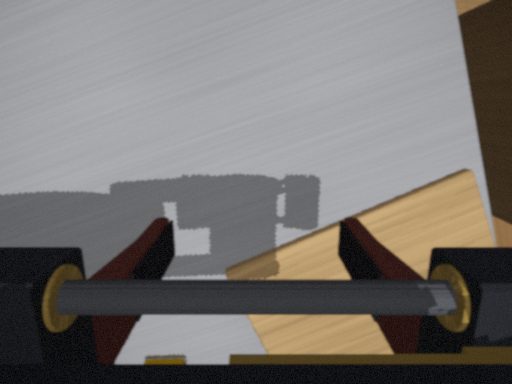

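View pics/s1.png

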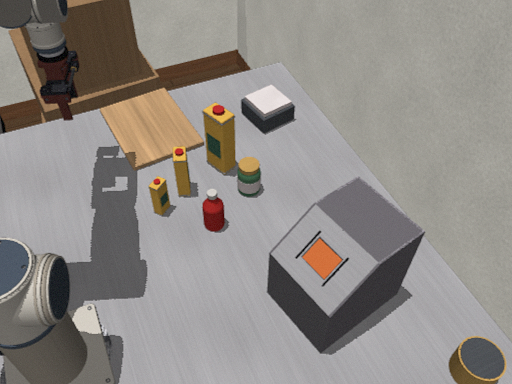

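The call was refused because every row needs all the keys; nothing has moved. I'm sending it again with complete rows.

```bash
python3 -m creep '[{"tx":58,"ty":-54,"tz":10,"rx":0,"ry":0,"rz":-0.18,"fingers":0},{"tx":116,"ty":-108,"tz":10,"rx":0,"ry":0,"rz":-0.36,"fingers":0},{"tx":174,"ty":-162,"tz":10,"rx":0,"ry":0,"rz":-0.54,"fingers":0},{"tx":231,"ty":-215,"tz":10,"rx":0,"ry":0,"rz":-0.72,"fingers":0},{"tx":231,"ty":-215,"tz":10,"rx":0,"ry":0,"rz":-0.9,"fingers":0},{"tx":231,"ty":-215,"tz":10,"rx":0,"ry":0,"rz":-1.08,"fingers":0},{"tx":231,"ty":-215,"tz":10,"rx":0,"ry":0,"rz":-1.26,"fingers":0},{"tx":231,"ty":-215,"tz":10,"rx":0,"ry":0,"rz":-1.44,"fingers":0},{"tx":231,"ty":-215,"tz":10,"rx":0,"ry":0,"rz":-1.543,"fingers":0},{"tx":231,"ty":-215,"tz":10,"rx":0,"ry":0,"rz":-1.543,"fingers":0}]'
python3 - <<'E'
from h import *
cam('wrist','w2.png'); cam('side','s2.png');o=ctrl.get_obs();print(o['t'],o['ee_pos'],o['qpos'].round(2),cv2.Rodrigues(o['orientation'])[0].round(3))
E
```

```text
t: 1.9
ee_pos: [432.8, 376.5, 240.7]
orientation: [-1.052, 1.427, -1.427]
ft_force: [0.0, 0.7, 0.0]
width: 87.9
2.0 [432.76721132 376.53218755 240.70667506] [0.7  0.34 1.74 0.   1.07 0.99] [[-0.294  0.     0.956]
 [-0.956  0.    -0.294]
 [-0.    -1.     0.   ]]
```

View pics/w2.png

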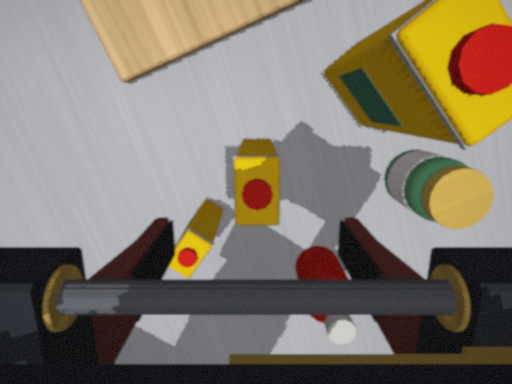

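View pics/s2.png

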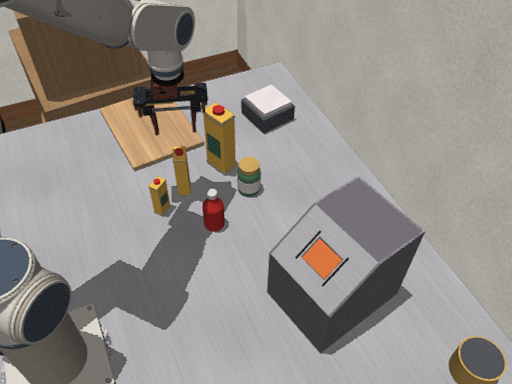

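The wrist view has the tin at columns 234–279 with its edges square to the jaws, and the cap at (257,193). I'll check it by ray.

```bash
python3 - <<'E'
from h import *
W=cam('wrist');S=cam('scene');D=cam('side')
print(plane(W,257,193,158),proj(W,(432.8,376.5,158)))
for p in((235,157),(279,157),(279,224),(235,225)): print(plane(W,*p,150).round(1))
print(tri([ray(W,257,193),ray(D,178.7,151.5),ray(S,257.8,116.1)]))
E
```

```text
[435.92269136 380.72135787 158.        ] [254.69561401 199.30715416]
[427.7 410.6 150. ]
[459.5 400.8 150. ]
[444.6 348.9 150. ]
[410.7 358.5 150. ]
(array([433.961069  , 378.79552626, 154.83258687]), [np.float64(2.004977940277284), np.float64(1.4570808564582478), np.float64(2.744358934138716)])
```

The wrist camera agrees within about 3 mm. I'll shift by +2, +2, go down to TCP z≈114 and close.

```bash
python3 -m creep '[{"tx":2,"ty":2,"tz":-40,"rx":0,"ry":0,"rz":0,"fingers":0},{"tx":2,"ty":2,"tz":-75,"rx":0,"ry":0,"rz":0,"fingers":0},{"tx":2,"ty":2,"tz":-105,"rx":0,"ry":0,"rz":0,"fingers":0},{"tx":2,"ty":2,"tz":-127,"rx":0,"ry":0,"rz":0,"fingers":0},{"tx":2,"ty":2,"tz":-127,"rx":0,"ry":0,"rz":0,"fingers":0},{"tx":2,"ty":2,"tz":-127,"rx":0,"ry":0,"rz":0,"fingers":255},{"tx":2,"ty":2,"tz":-127,"rx":0,"ry":0,"rz":0,"fingers":255},{"tx":2,"ty":2,"tz":-127,"rx":0,"ry":0,"rz":0,"fingers":255},{"tx":2,"ty":2,"tz":-127,"rx":0,"ry":0,"rz":0,"fingers":255},{"tx":2,"ty":2,"tz":-127,"rx":0,"ry":0,"rz":0,"fingers":255}]'
```

```text
t: 3.4
ee_pos: [434.8, 378.6, 113.9]
orientation: [-1.051, 1.427, -1.427]
ft_force: [-0.3, 0.1, -1.0]
width: 41.4
```

```bash
python3 -m creep '[{"tx":0,"ty":0,"tz":0,"rx":0,"ry":0,"rz":0,"fingers":255},{"tx":0,"ty":0,"tz":0,"rx":0,"ry":0,"rz":0,"fingers":255},{"tx":0,"ty":0,"tz":30,"rx":0,"ry":0,"rz":0,"fingers":255},{"tx":0,"ty":0,"tz":80,"rx":0,"ry":0,"rz":0,"fingers":255},{"tx":0,"ty":0,"tz":130,"rx":0,"ry":0,"rz":0,"fingers":255},{"tx":0,"ty":0,"tz":180,"rx":0,"ry":0,"rz":0,"fingers":255},{"tx":0,"ty":0,"tz":230,"rx":0,"ry":0,"rz":0,"fingers":255},{"tx":0,"ty":0,"tz":230,"rx":0,"ry":0,"rz":0,"fingers":255}]'
python3 - <<'E'
from h import *
cam('wrist','w3.png'); cam('side','s3.png')
E
```

```text
t: 4.4
ee_pos: [436.3, 379.8, 348.1]
orientation: [-1.043, 1.426, -1.425]
ft_force: [-0.1, -0.5, -1.8]
width: 36.1
```

View pics/s3.png

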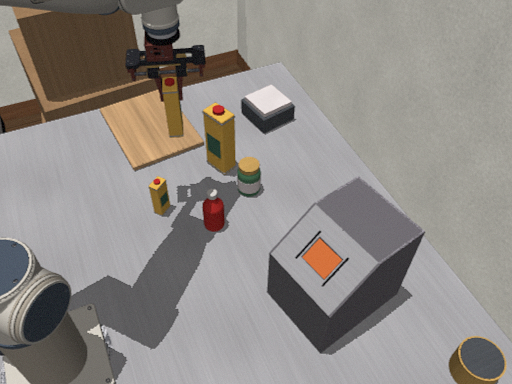

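Held at 36 mm opening. I'll work out the turn and shift to a slanted pose with the foot about 90 mm before the mouth.

```bash
cat > tgt.py <<'E'
from h import *
from scipy.spatial.transform import Rotation as Ro
yaw=.228; th=np.radians(35)
bx=np.array([np.cos(yaw),np.sin(yaw),0]);by=np.array([-np.sin(yaw),np.cos(yaw),0]);ez=np.array([0,0,1.])
a=bx*np.sin(th)-ez*np.cos(th); up=bx*np.cos(th)+ez*np.sin(th)
M=np.array([594,-116.7,220.])
T=np.column_stack([np.cross(a,up),a,up])
E
python3 - <<'E'
from tgt import *
o=ctrl.get_obs();R0=Ro.from_rotvec(o['orientation']).as_matrix();p=o['ee_pos']
print(p,(Ro.from_matrix(T@R0.T)).as_rotvec().round(3))
for s in (204,154): print(s,(M-s*a-4*up-p).round(1))
print(o['qpos'].round(2))
E
```

```text
[434.54693016 378.30842171 343.43612056] [-0.023 -0.617  0.512]
204 [  42.3 -522.2   41.4]
154 [ 7.020e+01 -5.157e+02  4.000e-01]
[ 0.7   0.24  1.62 -0.    1.28  1.  ]
```

```bash
python3 -m creep '[{"tx":0,"ty":-50,"tz":20,"rx":0,"ry":0,"rz":0.05,"fingers":255},{"tx":0,"ty":-110,"tz":41,"rx":0,"ry":0,"rz":0.15,"fingers":255},{"tx":0,"ty":-170,"tz":41,"rx":0,"ry":0,"rz":0.25,"fingers":255},{"tx":5,"ty":-230,"tz":41,"rx":0,"ry":0,"rz":0.35,"fingers":255},{"tx":10,"ty":-290,"tz":41,"rx":0,"ry":-0.1,"rz":0.5,"fingers":255},{"tx":20,"ty":-345,"tz":41,"rx":-0.01,"ry":-0.2,"rz":0.51,"fingers":255},{"tx":30,"ty":-400,"tz":41,"rx":-0.02,"ry":-0.35,"rz":0.51,"fingers":255},{"tx":42,"ty":-455,"tz":41,"rx":-0.023,"ry":-0.5,"rz":0.512,"fingers":255},{"tx":42,"ty":-505,"tz":41,"rx":-0.023,"ry":-0.617,"rz":0.512,"fingers":255},{"tx":42,"ty":-522,"tz":41,"rx":-0.023,"ry":-0.617,"rz":0.512,"fingers":255}]'
python3 - <<'E'
from tgt import *
cam('scene','c4.png'); cam('side','s4.png');cam('wrist','w4.png')
o=ctrl.get_obs();R0=Ro.from_rotvec(o['orientation']).as_matrix();p=o['ee_pos']
print(o['t'],p,(Ro.from_matrix(T@R0.T)).as_rotvec().round(3),(M-204*a-4*up-p).round(1),o['qpos'].round(2))
E
```

```text
t: 5.75
ee_pos: [474.8, -145.1, 381.8]
orientation: [-0.806, 0.646, -1.233]
ft_force: [0.7, -0.0, -0.9]
width: 35.5
5.9 [ 475.52057593 -144.62748715  382.27899423] [-0.002 -0.004  0.004] [1.3 0.7 2.5] [-0.57 -0.12  2.05  0.57  0.85 -1.1 ]
```

View pics/s4.png

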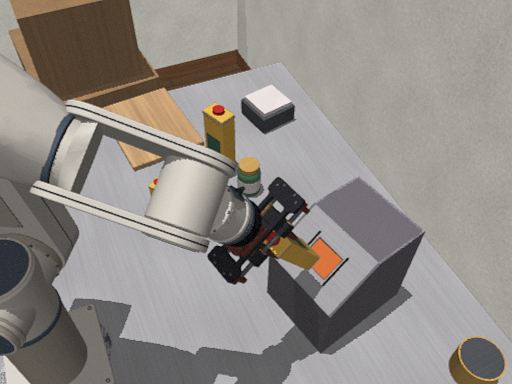

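View pics/c4.png

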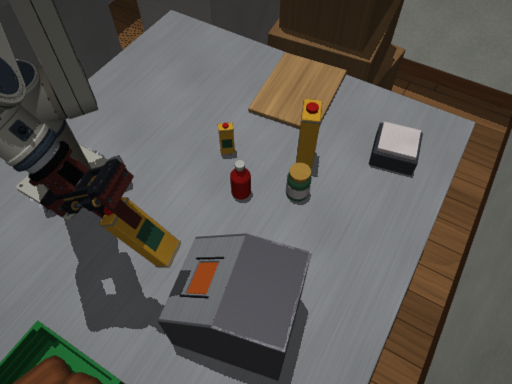

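View pics/w4.png

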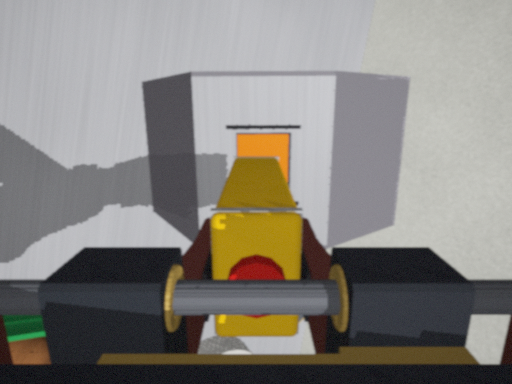

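Slanted as wanted. The wrist view shows the foot edge at row 157 (columns 235–279), in line with the orange flap (columns 237–290). I'll measure the foot corners for lateral and depth offset.

```bash
python3 - <<'E'
import cv2,numpy as np
a=cv2.imread('pics/c4.png')[190:310,95:215];b=cv2.imread('pics/s4.png')[210:300,260:350];c=cv2.imread('pics/w4.png')[120:240,195:315]
r=lambda x:cv2.resize(x,(390,390),interpolation=cv2.INTER_CUBIC)
cv2.imwrite('pics/f4.png',np.clip(1.4*np.hstack([r(a),r(b)]),0,255).astype(np.uint8));cv2.imwrite('pics/f4w.png',cv2.resize(c,(600,600),interpolation=cv2.INTER_CUBIC))
E
```

```text
(no output)
```

View pics/f4.png

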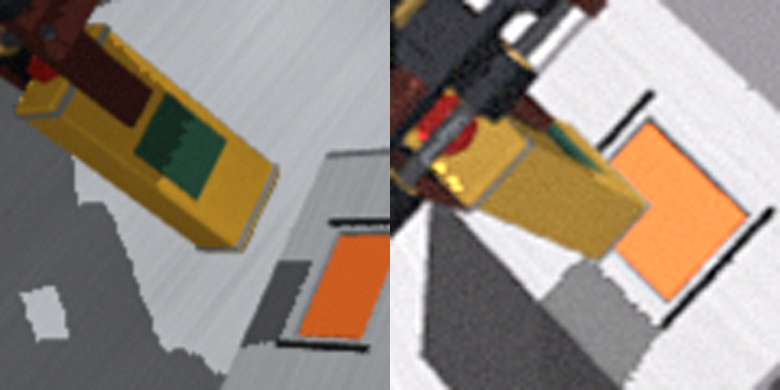

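View pics/f4w.png

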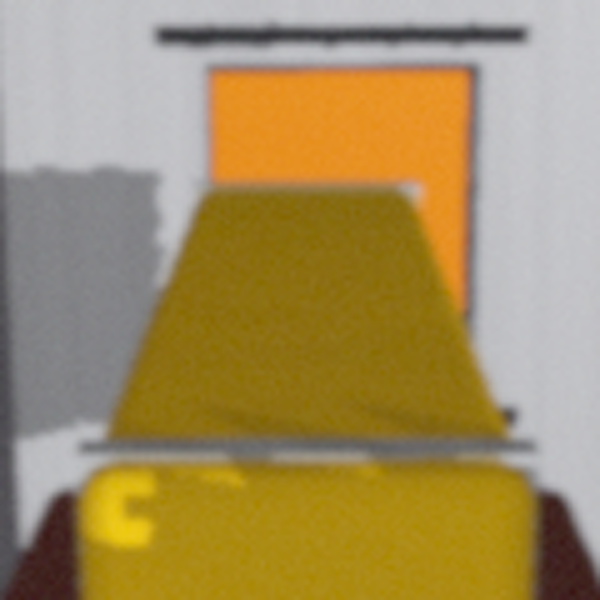

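```bash
python3 - <<'E'
from tgt import *
S=cam('scene');D=cam('side');W=cam('wrist')
s=lambda x,y:(95+x/3.25-.4,190+y/3.25-.4); d=lambda x,y:(260+x/4.333-.4,210+y/4.333-.4); w=lambda x,y:(195+x/5-.4,120+y/5-.4)
p=ctrl.get_obs()['ee_pos']
B=np.column_stack([up,by,a])
f=lambda x:(B.T@(x-M)).round(1)
print('tcp in mouth frame up,y,in',f(p))
for n,A,Bp in(('upN',s(240,250),d(258,207)),('lowN',s(200,245),d(212,260))):
    x,e=tri([ray(S,*A),ray(D,*Bp)]); print(n,x.round(1),np.round(e,1),f(x))
# wrist camera: intersect with planes
def pl(c,u,v,k): # k: inward coordinate
    o,dd=ray(c,u,v); t=(k-(o-M)@a)/(dd@a); return f(o+t*dd)
k=f(p)[2]+114
print('foot far edge',pl(W,*w(205,187),k),pl(W,*w(415,187),k),'S upF,upN',pl(S,*s(278,168),k),pl(S,*s(240,250),k),'D',pl(D,*d(258,207),k))
print('flap corners', pl(W,*w(208,66),0),pl(W,*w(475,66),0),'slits',pl(W,*w(157,35),0),pl(W,*w(525,35),0))
print(f(-W[2].T@W[3]))
E
```

```text
tcp in mouth frame up,y,in [  -4.7    1.4 -203.1]
upN [ 555.3 -156.3  302.6] [1.7 1.7] [  9.2 -29.8 -94.4]
lowN [ 528.4 -163.6  288.9] [3.3 3.3] [-21.5 -30.9 -99.1]
foot far edge [-21.3  28.2 -89.1] [ 13.5  28.1 -89.1] S upF,upN [  1.   30.3 -89.1] [  1.3 -24.9 -89.1] D [  8.4 -29.6 -89.1]
flap corners [-26.1  40.9   0. ] [31.8 40.8  0. ] slits [-36.9  47.5   0. ] [42.4 47.4  0. ]
[  -3.6   69.1 -356.4]
```

The foot is centred to about 1 mm by scene and side, but the wrist view puts the mouth about 5 mm further along +y. I'll approach to about 25 mm and compare foot and mouth directly at close range.

```bash
python3 -m creep '[{"tx":10,"ty":2.5,"tz":-12,"rx":0,"ry":0,"rz":0,"fingers":255},{"tx":21,"ty":5,"tz":-28,"rx":0,"ry":0,"rz":0,"fingers":255},{"tx":32,"ty":7.5,"tz":-43,"rx":0,"ry":0,"rz":0,"fingers":255},{"tx":41,"ty":9.5,"tz":-56,"rx":0,"ry":0,"rz":0,"fingers":255},{"tx":41,"ty":9.5,"tz":-56,"rx":0,"ry":0,"rz":0,"fingers":255},{"tx":41,"ty":9.5,"tz":-56,"rx":0,"ry":0,"rz":0,"fingers":255}]'
python3 - <<'E'
from tgt import *
W=cam('wrist');S=cam('scene');D=cam('side');o=ctrl.get_obs();p=o['ee_pos'];R0=Ro.from_rotvec(o['orientation']).as_matrix()
print(np.column_stack([up,by,a]).T@(p-M),Ro.from_matrix(T@R0.T).as_rotvec().round(3))
r=lambda x,n:cv2.resize(x,n,interpolation=cv2.INTER_CUBIC)
cv2.imwrite('pics/f5w.png',r(W[0][100:220,195:325],(650,600)))
a_=S[0][220:320,140:240];b=D[0][220:300,280:360]
cv2.imwrite('pics/f5.png',np.clip(1.4*np.hstack([r(a_,(400,400)),r(b,(400,400))]),0,255).astype(np.uint8))
E
```

```text
t: 6.8
ee_pos: [517.9, -133.6, 329.0]
orientation: [-0.808, 0.641, -1.232]
ft_force: [0.2, 0.1, -0.6]
width: 35.8
[  -1.29227911    0.19327389 -134.41038901] [0.001 0.001 0.001]
```

View pics/f5w.png

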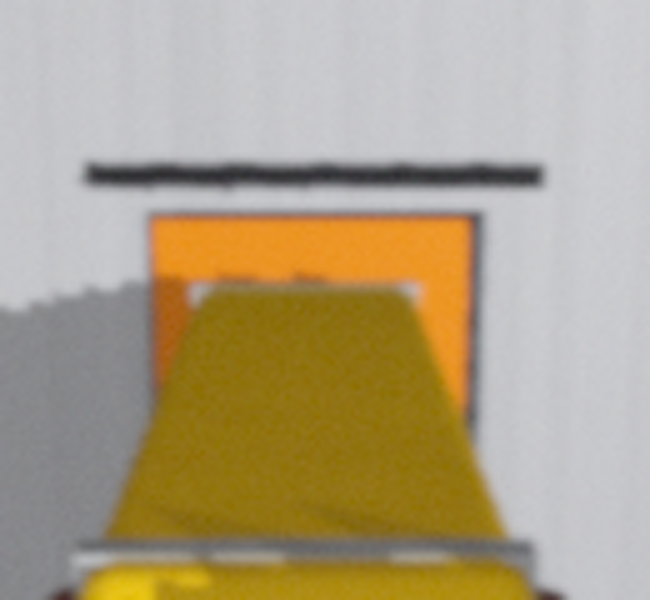

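View pics/f5.png

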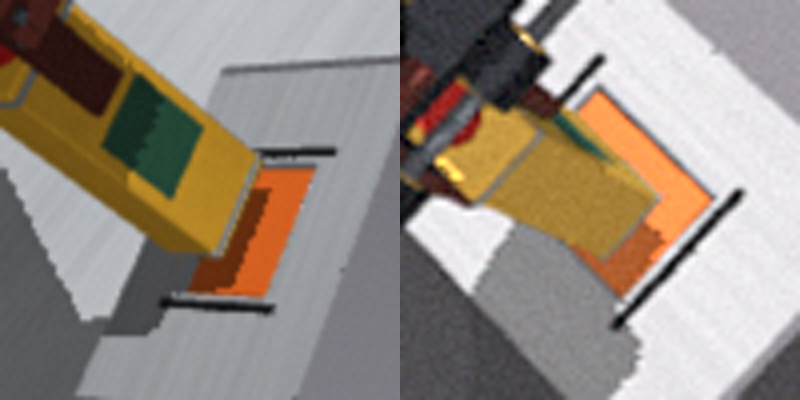

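```bash
python3 - <<'E'
from tgt import *
W=cam('wrist');S=cam('scene');D=cam('side')
B=np.column_stack([up,by,a]);f=lambda x:(B.T@(x-M)).round(1)
def pl(c,q,k):
    o,dd=ray(c,*q); t=(k-(o-M)@a)/(dd@a); return f(o+t*dd)
w=lambda x,y:(195+x/5-.4,100+y/5-.4); s=lambda x,y:(140+x/4-.4,220+y/4-.4); d=lambda x,y:(280+x/5-.4,220+y/5-.4)
print('cam',f(-W[2].T@W[3]))
print('W flap',pl(W,w(152,214),0),pl(W,w(478,214),0),'slit',pl(W,w(88,175),0),pl(W,w(542,175),0))
for k in(-26,-20): print('W foot',pl(W,w(190,290),k),pl(W,w(422,290),k))
for n,A,Bp in(('upN',s(217,257),d(260,197)),('lowN',s(173,250),d(203,260))):
    x,e=tri([ray(S,*A),ray(D,*Bp)]); print(n,f(x),np.round(e,1))
print('S flap',pl(S,s(315,165),0),pl(S,s(265,297),0),'D flap',pl(D,d(198,88),0),pl(D,d(313,197),0),pl(D,d(225,300),0))
for k in(-26,-20): print(pl(S,s(260,155),k),pl(S,s(217,257),k),pl(D,d(260,197),k),pl(D,d(203,260),k))
E
```

```text
cam [  -0.3   68.6 -287.8]
W flap [-27.4  36.8  -0. ] [30.  36.8 -0. ] slit [-38.5  43.6  -0. ] [41.1 43.6 -0. ]
W foot [-19.1  27.4 -26. ] [ 18.5  27.4 -26. ]
W foot [-19.5  26.5 -20. ] [ 19.   26.5 -20. ]
upN [ 16.9 -28.7 -28.7] [0.1 0.1]
lowN [-18.2 -26.6 -26.7] [1.8 1.8]
S flap [26.  38.2 -0. ] [ 27.8 -34.6  -0. ] D flap [28.8 35.2  0. ] [ 29.6 -35.4  -0. ] [-27.3 -37.8   0. ]
[ 13.8  29.  -26. ] [ 13.8 -27.3 -26. ] [ 16.7 -27.8 -26. ] [-18.5 -28.2 -26. ]
[  6.7  32.6 -20. ] [  6.6 -24.3 -20. ] [ 16.  -25.6 -20. ] [-19.3 -26.  -20. ]
```

Close up, all three cameras agree: foot centred within about 1–2 mm and about 27 mm before the mouth. I'll insert along the way in, first 60 mm, then check.

```bash
python3 -m creep '[{"tx":5.5,"ty":2,"tz":-8,"rx":0,"ry":0,"rz":0,"fingers":255},{"tx":11,"ty":3.5,"tz":-16.5,"rx":0,"ry":0,"rz":0,"fingers":255},{"tx":17,"ty":5,"tz":-25,"rx":0,"ry":0,"rz":0,"fingers":255},{"tx":22.5,"ty":6,"tz":-33,"rx":0,"ry":0,"rz":0,"fingers":255},{"tx":28,"ty":7.5,"tz":-41,"rx":0,"ry":0,"rz":0,"fingers":255},{"tx":33.5,"ty":9,"tz":-49,"rx":0,"ry":0,"rz":0,"fingers":255},{"tx":33.5,"ty":9,"tz":-49,"rx":0,"ry":0,"rz":0,"fingers":255}]'
python3 - <<'E'
from tgt import *
W=cam('wrist');S=cam('scene');D=cam('side');o=ctrl.get_obs();p=o['ee_pos'];R0=Ro.from_rotvec(o['orientation']).as_matrix()
print(np.column_stack([up,by,a]).T@(p-M),Ro.from_matrix(T@R0.T).as_rotvec().round(3),o['ft_force'],o['width'])
r=lambda x,n:cv2.resize(x,n,interpolation=cv2.INTER_CUBIC)
a_=S[0][220:320,140:240];b=D[0][220:300,280:360]
cv2.imwrite('pics/f6.png',np.clip(1.4*np.hstack([r(a_,(400,400)),r(b,(400,400))]),0,255).astype(np.uint8))
E
```

```text
t: 7.98
ee_pos: [550.8, -124.5, 278.0]
orientation: [-0.809, 0.644, -1.23]
ft_force: [-3.0, -0.6, -2.4]
width: 36.0
[ -2.12944716   2.0305171  -73.55529498] [-0.    -0.002 -0.   ] [-3.06897333 -0.4086017  -2.913526  ] 35.96042267767223
```

View pics/f6.png

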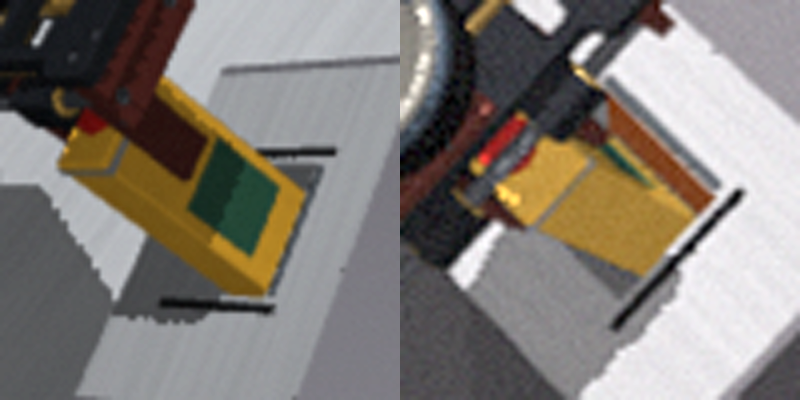

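The foot is in, the flap is deflected and the force is about 4 N. I'll go another 53 mm so the fingertips stop about 12 mm short of the face.

```bash
python3 -m creep '[{"tx":6,"ty":1.4,"tz":-8.7,"rx":0,"ry":0,"rz":0,"fingers":255},{"tx":12,"ty":2.8,"tz":-17.4,"rx":0,"ry":0,"rz":0,"fingers":255},{"tx":18,"ty":4.2,"tz":-26,"rx":0,"ry":0,"rz":0,"fingers":255},{"tx":24,"ty":5.5,"tz":-35,"rx":0,"ry":0,"rz":0,"fingers":255},{"tx":29.5,"ty":7,"tz":-43,"rx":0,"ry":0,"rz":0,"fingers":255},{"tx":29.5,"ty":7,"tz":-43,"rx":0,"ry":0,"rz":0,"fingers":255}]'
python3 - <<'E'
from tgt import *
W=cam('wrist','w7.png');S=cam('scene');D=cam('side');o=ctrl.get_obs();p=o['ee_pos'];R0=Ro.from_rotvec(o['orientation']).as_matrix()
print(np.column_stack([up,by,a]).T@(p-M),Ro.from_matrix(T@R0.T).as_rotvec().round(3),o['ft_force'],o['width'])
r=lambda x,n:cv2.resize(x,n,interpolation=cv2.INTER_CUBIC)
a_=S[0][220:320,140:240];b=D[0][220:300,280:360]
cv2.imwrite('pics/f7.png',np.clip(1.4*np.hstack([r(a_,(400,400)),r(b,(400,400))]),0,255).astype(np.uint8))
E
```

```text
t: 8.88
ee_pos: [580.7, -117.7, 235.5]
orientation: [-0.808, 0.643, -1.231]
ft_force: [-1.1, -1.3, -3.6]
width: 36.2
[ -1.53250403   1.98927309 -21.10711036] [ 0.    -0.001  0.   ] [-0.92568439  0.68245253 -3.38980719] 35.70591765462544
```

View pics/f7.png

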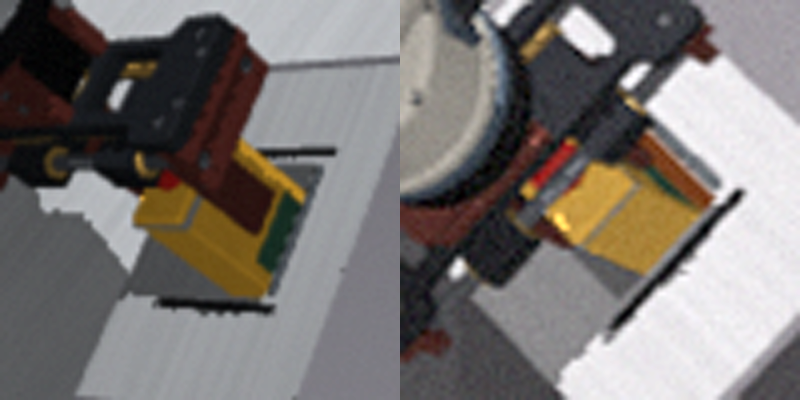

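```bash
python3 -m creep '[{"tx":0,"ty":0,"tz":0,"rx":0,"ry":0,"rz":0,"fingers":0},{"tx":0,"ty":0,"tz":0,"rx":0,"ry":0,"rz":0,"fingers":0},{"tx":0,"ty":0,"tz":0,"rx":0,"ry":0,"rz":0,"fingers":0},{"tx":0,"ty":0,"tz":0,"rx":0,"ry":0,"rz":0,"fingers":0},{"tx":-12,"ty":-2.8,"tz":17,"rx":0,"ry":0,"rz":0,"fingers":0},{"tx":-26,"ty":-6,"tz":38,"rx":0,"ry":0,"rz":0,"fingers":0},{"tx":-40,"ty":-9.3,"tz":58.6,"rx":0,"ry":0,"rz":0,"fingers":0},{"tx":-53,"ty":-12.3,"tz":78,"rx":0,"ry":0,"rz":0,"fingers":0},{"tx":-53,"ty":-12.3,"tz":78,"rx":0,"ry":0,"rz":0,"fingers":0}]'
python3 - <<'E'
from tgt import *
W=cam('wrist','w8.png');S=cam('scene');D=cam('side');o=ctrl.get_obs();p=o['ee_pos']
print(np.column_stack([up,by,a]).T@(p-M),o['ft_force'],o['width'])
r=lambda x,n:cv2.resize(x,n,interpolation=cv2.INTER_CUBIC)
a_=S[0][220:320,140:240];b=D[0][220:300,280:360]
cv2.imwrite('pics/f8.png',np.clip(1.4*np.hstack([r(a_,(400,400)),r(b,(400,400))]),0,255).astype(np.uint8))
E
```

```text
t: 10.15
ee_pos: [528.1, -130.9, 316.3]
orientation: [-0.807, 0.638, -1.235]
ft_force: [-0.4, -1.5, -0.1]
width: 87.7
[  -1.36422912    1.8685649  -115.70680204] [-0.4696267  -0.58983885  0.0024319 ] 87.84505535087389
```

View pics/f8.png

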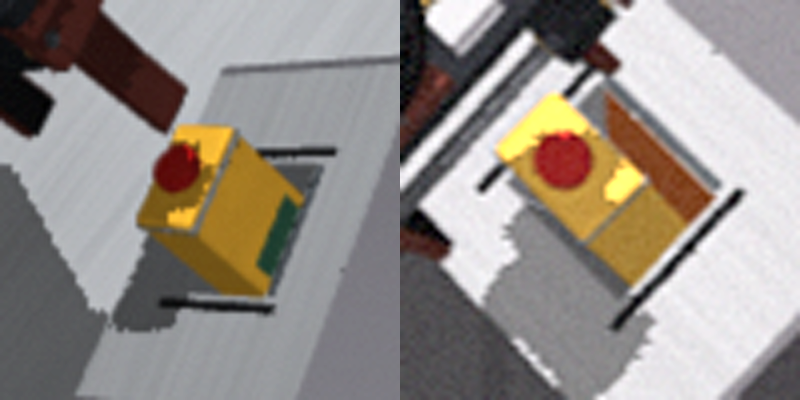

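View pics/w8.png

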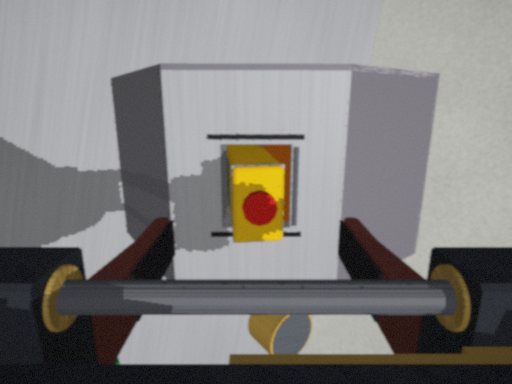

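The tin rests in the chute with its cap outside. I'll measure the cap centre: scene crop (177,168), side crop (163,158), wrist (260,208).

```bash
python3 - <<'E'
from tgt import *
W=cam('wrist');S=cam('scene');D=cam('side')
B=np.column_stack([up,by,a]);f=lambda x:(B.T@(x-M)).round(1)
def cc(c,box):
    x0,y0,x1,y1=box;h=cv2.cvtColor(c[0][y0:y1,x0:x1],cv2.COLOR_BGR2HSV)
    m=(((h[...,0]<6)|(h[...,0]>174))&(h[...,1]>170)&(h[...,2]>60)).astype(np.uint8)
    n,l,s,q=cv2.connectedComponentsWithStats(m);i=1+np.argmax(s[1:,4]);print(s[i]);return q[i]+[x0,y0]
q=[cc(S,(165,240,205,285)),cc(D,(300,235,330,265)),cc(W,(235,180,285,230))];print(q)
r=[ray(c,*u) for c,u in zip((S,D,W),q)]
for z in (r,r[:2]): x,e=tri(z);print(x.round(1),f(x),np.round(e,1))
E
```

```text
[14 17 10 11 83]
[ 7 12 11 10 91]
[ 11  14  33  33 820]
[array([183.79518072, 261.90361446]), array([312.23076923, 251.46153846]), array([261.70853659, 209.89512195])]
[ 562.2 -123.   271.8] [  3.2   1.1 -61. ] [1.  0.7 1.1]
[ 562.1 -124.1  273.3] [  3.7   0.  -62.4] [0.1 0.1]
```

The cap is at about 62 mm out, +3.4 up-slope and +0.5 in y. I'll shut the fingers while shifting onto it.

```bash
python3 -m creep '[{"tx":1.8,"ty":-0.6,"tz":1,"rx":0,"ry":0,"rz":0,"fingers":255},{"tx":1.8,"ty":-0.6,"tz":1,"rx":0,"ry":0,"rz":0,"fingers":255},{"tx":1.8,"ty":-0.6,"tz":1,"rx":0,"ry":0,"rz":0,"fingers":255},{"tx":1.8,"ty":-0.6,"tz":1,"rx":0,"ry":0,"rz":0,"fingers":255},{"tx":1.8,"ty":-0.6,"tz":1,"rx":0,"ry":0,"rz":0,"fingers":255},{"tx":1.8,"ty":-0.6,"tz":1,"rx":0,"ry":0,"rz":0,"fingers":255},{"tx":1.8,"ty":-0.6,"tz":1,"rx":0,"ry":0,"rz":0,"fingers":255},{"tx":1.8,"ty":-0.6,"tz":1,"rx":0,"ry":0,"rz":0,"fingers":255}]'
python3 - <<'E'
from tgt import *
W=cam('wrist','w9.png');o=ctrl.get_obs();p=o['ee_pos'];R0=Ro.from_rotvec(o['orientation']).as_matrix()
print(np.column_stack([up,by,a]).T@(p-M),Ro.from_matrix(T@R0.T).as_rotvec().round(3),o['ft_force'],o['width'],ctrl.tips_ahead)
E
```

```text
t: 11.45
ee_pos: [529.6, -130.9, 315.7]
orientation: [-0.807, 0.641, -1.232]
ft_force: [0.1, 0.2, 0.7]
width: 11.2
[   0.83589423    0.73105463 -116.22099999] [ 0. -0.  0.] [-0.16809464 -0.05840636 -0.02728261] 7.366204548557324 8.0
```

View pics/w9.png

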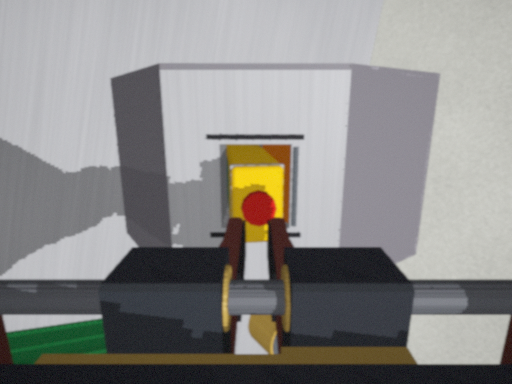

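```bash
python3 -m creep '[{"tx":0,"ty":0,"tz":0,"rx":0,"ry":0,"rz":0,"fingers":255},{"tx":11,"ty":2.6,"tz":-16.4,"rx":0,"ry":0,"rz":0,"fingers":255},{"tx":20,"ty":4.6,"tz":-29,"rx":0,"ry":0,"rz":0,"fingers":255},{"tx":25,"ty":5.8,"tz":-37,"rx":0,"ry":0,"rz":0,"fingers":255},{"tx":30,"ty":7,"tz":-44,"rx":0,"ry":0,"rz":0,"fingers":255},{"tx":35,"ty":8.1,"tz":-51,"rx":0,"ry":0,"rz":0,"fingers":255},{"tx":40,"ty":9.3,"tz":-58.6,"rx":0,"ry":0,"rz":0,"fingers":255},{"tx":45,"ty":10.4,"tz":-66,"rx":0,"ry":0,"rz":0,"fingers":255},{"tx":45,"ty":10.4,"tz":-66,"rx":0,"ry":0,"rz":0,"fingers":255}]'
python3 - <<'E'
from tgt import *
W=cam('wrist','w10.png');S=cam('scene');D=cam('side');o=ctrl.get_obs();p=o['ee_pos']
print(np.column_stack([up,by,a]).T@(p-M),o['ft_force'],o['width'])
r=lambda x,n:cv2.resize(x,n,interpolation=cv2.INTER_CUBIC)
a_=S[0][220:320,140:240];b=D[0][220:300,280:360]
cv2.imwrite('pics/f10.png',np.clip(1.4*np.hstack([r(a_,(400,400)),r(b,(400,400))]),0,255).astype(np.uint8))
E
```

```text
t: 12.62
ee_pos: [574.6, -120.2, 248.9]
orientation: [-0.808, 0.643, -1.231]
ft_force: [-0.5, 0.3, 0.7]
width: 0.2
[  0.88029512   0.69985776 -35.6864553 ] [ 0.32502031 -0.2413872   0.47969096] 0.21258668028928937
```

View pics/f10.png

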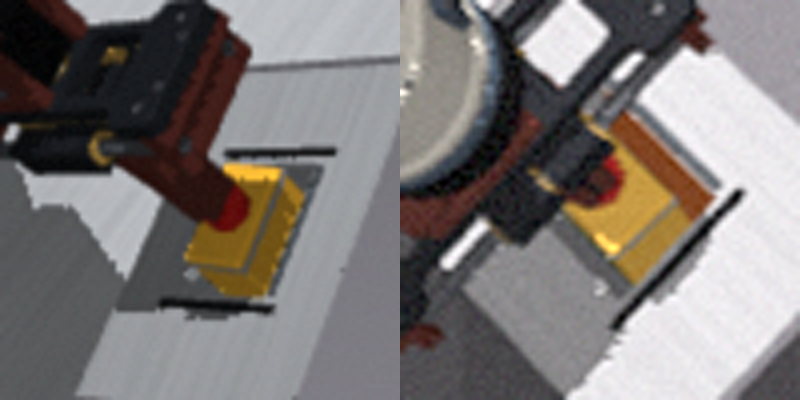

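View pics/w10.png

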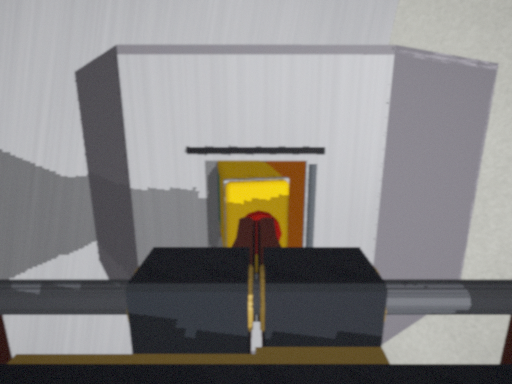

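The tin is going in with the fingers on the cap. I'll push on to tips about 60 mm inside.

```bash
python3 -m creep '[{"tx":6,"ty":1.4,"tz":-9,"rx":0,"ry":0,"rz":0,"fingers":255},{"tx":12,"ty":2.8,"tz":-17.6,"rx":0,"ry":0,"rz":0,"fingers":255},{"tx":18,"ty":4.2,"tz":-26.4,"rx":0,"ry":0,"rz":0,"fingers":255},{"tx":24,"ty":5.6,"tz":-35,"rx":0,"ry":0,"rz":0,"fingers":255},{"tx":30,"ty":7,"tz":-44,"rx":0,"ry":0,"rz":0,"fingers":255},{"tx":36,"ty":8.4,"tz":-52.8,"rx":0,"ry":0,"rz":0,"fingers":255},{"tx":42,"ty":9.7,"tz":-61.5,"rx":0,"ry":0,"rz":0,"fingers":255},{"tx":48.5,"ty":11.3,"tz":-71,"rx":0,"ry":0,"rz":0,"fingers":255},{"tx":48.5,"ty":11.3,"tz":-71,"rx":0,"ry":0,"rz":0,"fingers":255}]'
python3 - <<'E'
from tgt import *
W=cam('wrist','w11.png');S=cam('scene');D=cam('side');o=ctrl.get_obs();p=o['ee_pos']
print(np.column_stack([up,by,a]).T@(p-M),o['ft_force'],o['width'])
r=lambda x,n:cv2.resize(x,n,interpolation=cv2.INTER_CUBIC)
a_=S[0][220:320,140:240];b=D[0][220:300,280:360]
cv2.imwrite('pics/f11.png',np.clip(1.4*np.hstack([r(a_,(400,400)),r(b,(400,400))]),0,255).astype(np.uint8))
E
```

```text
t: 13.9
ee_pos: [622.8, -108.9, 177.2]
orientation: [-0.809, 0.643, -1.231]
ft_force: [-0.1, -0.9, -2.8]
width: 0.4
[ 0.15183445  1.12731358 51.28570223] [-0.78411097 -0.14383571 -4.2026393 ] 0.31788931562097555
```

View pics/f11.png

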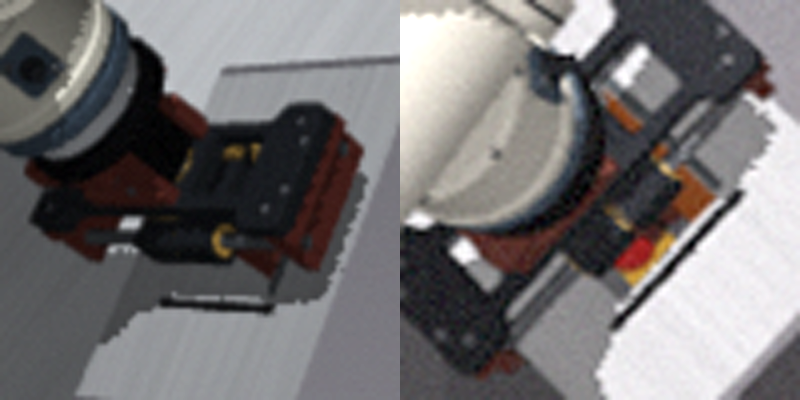

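View pics/w11.png

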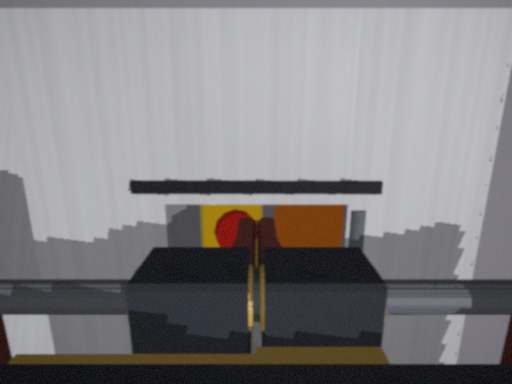

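The cap has slid away down-slope, and the yellow top spans columns 202–263 in the wrist view. That puts it about 85–90 mm inside, past the flap's edge, so the tin seems to have dropped. I'll withdraw straight out and look.

```bash
python3 -m creep '[{"tx":-11,"ty":-2.6,"tz":16.4,"rx":0,"ry":0,"rz":0,"fingers":255},{"tx":-22,"ty":-5.2,"tz":33,"rx":0,"ry":0,"rz":0,"fingers":255},{"tx":-36,"ty":-8.4,"tz":52.8,"rx":0,"ry":0,"rz":0,"fingers":255},{"tx":-53,"ty":-12.3,"tz":78,"rx":0,"ry":0,"rz":0,"fingers":255},{"tx":-75,"ty":-17.4,"tz":110,"rx":0,"ry":0,"rz":0,"fingers":255},{"tx":-100,"ty":-23,"tz":146,"rx":0,"ry":0,"rz":0,"fingers":255},{"tx":-120,"ty":-28,"tz":176,"rx":0,"ry":0,"rz":0,"fingers":255},{"tx":-120,"ty":-28,"tz":176,"rx":0,"ry":0,"rz":0,"fingers":255}]'
python3 - <<'E'
from tgt import *
W=cam('wrist','w12.png');S=cam('scene','c12.png');D=cam('side','s12.png');o=ctrl.get_obs();p=o['ee_pos']
print(np.column_stack([up,by,a]).T@(p-M),o['ft_force'],o['width'])
r=lambda x,n:cv2.resize(x,n,interpolation=cv2.INTER_CUBIC)
a_=S[0][220:320,140:240];b=D[0][220:300,280:360]
cv2.imwrite('pics/f12.png',np.clip(1.4*np.hstack([r(a_,(400,400)),r(b,(400,400))]),0,255).astype(np.uint8))
E
```

```text
t: 15.05
ee_pos: [503.5, -138.2, 358.3]
orientation: [-0.806, 0.635, -1.237]
ft_force: [0.4, 0.3, -0.5]
width: 0.4
[   0.72735072    0.73459256 -163.36779691] [ 0.75672641  0.19736282 -0.11341455] 0.7829060524867401
```

View pics/f12.png

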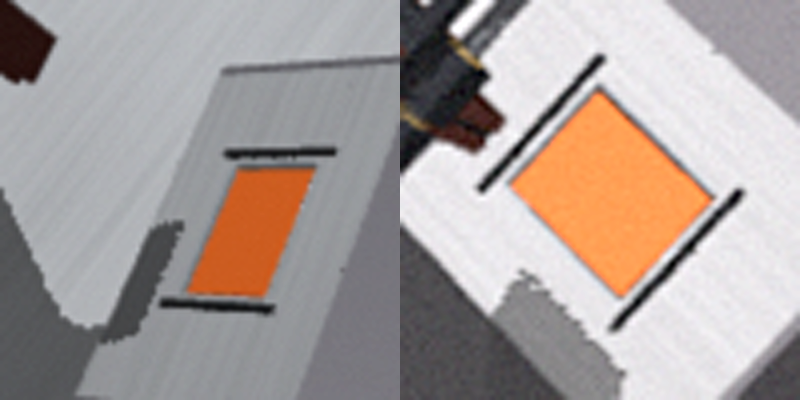

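View pics/w12.png

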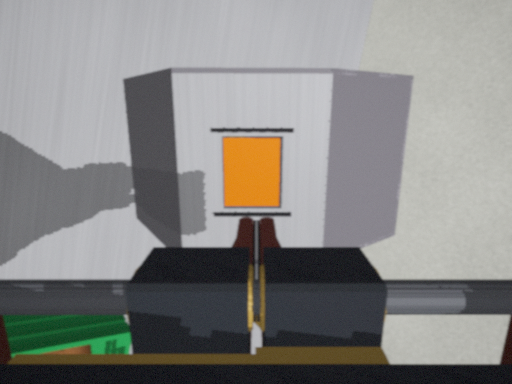

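View pics/c12.png

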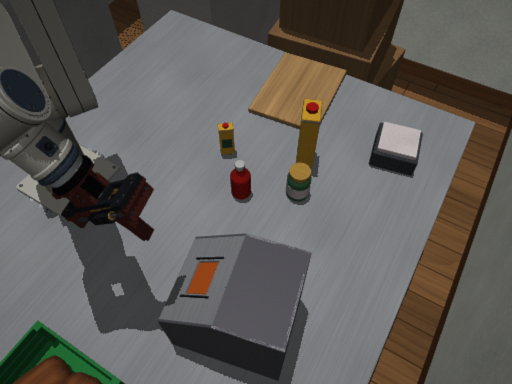

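The flap is shut flush (wrist (222–282, 137–208)) and the tin is out of sight inside. I'll let it settle for a second and compare against the starting pictures.

```bash
python3 -m creep '[{"tx":-10,"ty":-2,"tz":15,"rx":0,"ry":0,"rz":0,"fingers":255},{"tx":-20,"ty":-5,"tz":30,"rx":0,"ry":0,"rz":0,"fingers":255},{"tx":-20,"ty":-5,"tz":30,"rx":0,"ry":0,"rz":0,"fingers":255},{"tx":-20,"ty":-5,"tz":30,"rx":0,"ry":0,"rz":0,"fingers":255},{"tx":-20,"ty":-5,"tz":30,"rx":0,"ry":0,"rz":0,"fingers":255},{"tx":-20,"ty":-5,"tz":30,"rx":0,"ry":0,"rz":0,"fingers":255},{"tx":-20,"ty":-5,"tz":30,"rx":0,"ry":0,"rz":0,"fingers":255},{"tx":-20,"ty":-5,"tz":30,"rx":0,"ry":0,"rz":0,"fingers":255},{"tx":-20,"ty":-5,"tz":30,"rx":0,"ry":0,"rz":0,"fingers":255}]'
python3 - <<'E'
from h import *
S=cam('scene')[0];S0=cv2.imread('pics/scene0.png')
g=lambda i:cv2.cvtColor(i,cv2.COLOR_BGR2GRAY).astype(np.float32)
for n,(x0,y0,x1,y1) in dict(bin=(200,230,315,375),flap=(180,255,225,305),ketchup=(225,155,256,203),jar=(282,160,316,205)).items():
    a,b=g(S0)[y0:y1,x0:x1],g(S)[y0:y1,x0:x1]; print(n,'shift',np.round(cv2.phaseCorrelate(a,b),2),'meandiff',np.abs(a-b).mean().round(2))
def org(im):
    h=cv2.cvtColor(im,cv2.COLOR_BGR2HSV);return ((h[...,0]>5)&(h[...,0]<14)&(h[...,1]>200)&(h[...,2]>120))[255:305,180:225].sum()
print('orange px before/after',org(S0),org(S))
ctrl.close_job()
E
```

```text
t: 16.32
ee_pos: [483.1, -142.2, 384.7]
orientation: [-0.808, 0.641, -1.232]
ft_force: [-0.1, -0.3, 0.1]
width: 0.8Traceback (most recent call last):
  File "<stdin>", line 5, in <module>
    return _wrapfunc(a, 'round', decimals=decimals, out=out)
    return _wrapit(obj, method, *args, **kwds)
    conv = _array_converter(obj)
ValueError: setting an array element with a sequence. The requested array has an inhomogeneous shape after 1 dimensions. The detected shape was (2,) + inhomogeneous part.
```

```bash
python3 - <<'E'
from h import *
S=cam('scene')[0];S0=cv2.imread('pics/scene0.png')
g=lambda i:cv2.cvtColor(i,cv2.COLOR_BGR2GRAY).astype(np.float32)
for n,(x0,y0,x1,y1) in dict(bin=(200,230,315,375),flap=(180,255,225,305),ketchup=(225,155,256,203),jar=(282,160,316,205)).items():
    a,b=g(S0)[y0:y1,x0:x1],g(S)[y0:y1,x0:x1]; print(n,'shift',np.round(cv2.phaseCorrelate(a,b)[0],2),'meandiff',np.abs(a-b).mean().round(2))
def org(im):
    h=cv2.cvtColor(im,cv2.COLOR_BGR2HSV);return ((h[...,0]>5)&(h[...,0]<14)&(h[...,1]>200)&(h[...,2]>120))[255:305,180:225].sum()
print('orange px before/after',org(S0),org(S))
E
```

```text
bin shift [-0.06  0.01] meandiff 3.02
flap shift [0.5  0.06] meandiff 2.71
ketchup shift [0.09 0.2 ] meandiff 3.82
jar shift [-0.05  0.49] meandiff 2.59
orange px before/after 546 546
```

The bin, flap, bottle and jar are all within half a pixel of where they started, and the orange area is unchanged. I'm handing in.

```bash
python3 -c "
from workcell import ctrl
print(ctrl.close_job())"
```

```text
the job is handed in; nothing more can be done
None
```

I posted the middle-sized yellow tin foot first through the orange flap, pushed it in with shut fingers on its cap, withdrew, and handed the job in at about 16.5 s. The hand-in reports no verdict.

**How it went:** I gripped the tin across its 36 mm side and slanted it 35° to match the face. I inserted the foot about 86 mm, let go, then pushed until the fingertips were about 59 mm inside the mouth.

**Last checks:**
- **Flap:** shut in all three views, with the same orange area as at the start (546 px before and after).
- **Bin, sauce bottle and jar:** all within about 0.5 px of their starting positions in the scene picture.
- **Forces:** under about 5 N in every reading taken; the arm was clear of everything at the end.

**What was less certain:**
- **Tin's rest:** the tin is out of sight, so its resting place is inferred. The last wrist view put its top about 85–90 mm inside the mouth, past the flap's edge.
- **Mouth position:** an early wrist view put the mouth about 5 mm off the scene and side measurement. Close up the difference fell to 1–2 mm.
- **Errors on the way:** the first move was refused for missing keys, and one check script stopped on an error and was rerun. Neither moved anything.

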